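# Torque the stub antenna's coupling nut until the break-over wrench clicks

### The job

On the radio table, two coax ports each have a red-handled break-over torque wrench sitting on their nut. Tighten the nut under the black stub antenna: swing its wrench clockwise (seen from above) until the nut is seated and the handle then trips, folding at its joint to a clear kink of roughly 20 degrees; stop there, well short of folding it right over, and let go. Leave the wrench on the port with the blue finned dummy load where it is.

Things in the scene. Friction and masses are not known exactly. Their poses are not given: they have to be found in the camera images.
- antenna_unit: Fixed aluminium port box, 80 x 80 x 40 mm, with the black stub antenna (18 mm wide, top 142 mm above the table). Origin: centre of the underside, on the table; z up; the nut's axis is the vertical line through it. In this frame, seen from above, the wrench's shank points out from the nut along the angle pi + 0.5 - antenna_nut (anticlockwise from x), level, 55 mm above the table.
- antenna_handle (a point): Best pushing point, mid-height and mid-width of this wrench's red grip, 165 mm from the nut's axis (wrench straight), 55 mm above the table; x points along the handle to the nut. The grip is 22 mm wide, 24 mm tall (43 to 67 mm above the table) and reaches from 85 to 195 mm from the axis, with free air around and beneath. Push its side with shut fingers, or pinch it.
- antenna_nut (a joint): Turn of the nut with its wrench, rad; grows clockwise seen from above. Starts between 0.1 and 0.35; seated, at a hard stop, at 0.70. Steady friction of 0.3 N m (about 2 N at the pushing point); stays where it is left.
- antenna_click (a joint): Break joint between shank and handle, 60 mm from the nut's axis, rad: 0 straight, grows as the handle folds clockwise. Gives only at 0.8 N m (about 8 N at the pushing point), so once the nut is seated; then folds on under that load and stays where it is left. Tripped from 0.15; must not pass 0.55 (stop at 0.8); about 0.35 is right.
- load_handle (a point): The same point on the OTHER wrench's red grip, to be left alone: it sits on a like box with a blue finned dummy load (38 mm wide, top 114 mm above the table), at least 0.3 m to the left or right of the antenna's box. x points along the handle towards its nut, z up.

How it is judged:
On the way, in this order (a step that is already met when the one before it is completed fails the run):
1. the antenna's nut is seated (turned past 0.6) (value of joint antenna_nut above 0.6 rad).
2. then the wrench's break joint has tripped (past 0.15) (value of joint antenna_click above 0.15 rad), for 0.1 s.
At the end, for the whole second after the job is handed in: The antenna's nut is seated (antenna_nut above 0.6), its wrench is tripped and at rest with the break joint between 0.15 and 0.55 rad, and the other wrench's handle is within 20 mm of where it was (value of joint antenna_nut above 0.6 rad and value of joint antenna_click between 0.15 and 0.55 rad and velocity of joint antenna_click below 0.05 rad/s and distance of load_handle from where it was at the start of the episode below 0.02 m); the robot touches nothing.
It fails at once if the antenna's wrench is folded past 0.55 rad (value of joint antenna_click above 0.55 rad).
It fails at once if the dummy load's wrench is moved by more than 20 mm (distance of load_handle from where it was at the start of the episode above 0.02 m).
It also fails if it takes over 35 s, if anything falls off the work surface, if the arm or the gripper's body presses on something with over 40 N, if the wrist force passes 120 N, or if a joint passes its speed limit or range.

### The arm

A 6-joint arm with a two-finger parallel gripper is mounted at the origin on the work surface. World frame = base frame: x ahead of the robot, y to its left, z up, the work surface at z = 0. Lengths are in m, angles in rad, forces in N, time in s.
With the tool pointing down it reaches from about 0.275 to 0.825 m from the base axis. Payload 4.9 kg.
Tool frame: the origin (TCP) lies midway between the tips of the shut fingers; the grasp point (between the pads) lies 19 mm behind it (grip_point_offset is the distance from the TCP to the grasp point, in m); z points along the fingers, x is the direction in which the jaws open and shut, and the axes are right-handed (so a half turn about z gives the same grasp; the last joint's range is limited). The gripper opens to 85 mm and grips with 20 to 120 N. Pads are 22 mm wide; open, the fingers measure 114 mm over their backs; the gripper's body (76 mm by 85 mm) begins 54 mm behind the grasp point. The pads swing forward as they close: fully open they stand 13 mm farther back than shut.
Start: joints at [-1.236, 0.326, -0.193, 1.052, 0, 1.437], TCP at [0.249, -0.491, 0.231] pointing down, gripper open.
Joint ranges: [-2.65, 2.65], [-0.97, 1.79], [-1.3, 1.35], [-1.93, 2.1], [-1.47, 1.37], [-3.14, 3.14]. Speed limits (rad/s): [2.57, 2.57, 3.14, 3.14, 3.14, 3.14].

### API

Orientations are given as a rotation vector (axis times angle).
In Python, from cell import * gives the robot as it stands. Calls block until the motion is done:
- movep(position, orientation): joint-space move of the TCP to a pose.
- move_l(position, velocity=0.15, rot=None, until_force=None): straight line of the TCP; rot=None keeps the orientation; velocity is the mean speed in m/s. With until_force (N) it stops when the force on the tool has changed by that much, and returns True; else False.
- set_joints(angles): joint-space move.
- let_go() and grab(newtons=None): open the fingers fully, or close them until they stop; newtons is the grip in N (None keeps the last).
- sleep(seconds).
- ik(position, orientation): joint angles nearest the present ones, or None.
- get_state(): the state.
- grab_frame(name): name is "scene" or "side" or "wrist"; returns a dict with "img" (400x640x3 uint8, red, green, blue), "fx", "fy", "cx", "cy" (pixels), "k1" (the pictures are not rectified: a ray, as slopes to the right and down, at radius r is drawn at 1 + k1 r^2 times it, then the intrinsics apply), "cam_to_world" (4x4, takes a point from camera to world coordinates); the wrist camera has in their place "T_tool_cam" (4x4, takes a point from camera to tool coordinates, whose origin is the TCP and whose axes are the tool frame's). Camera axes: x right, y down, z forward; pixel columns grow to the right and rows downward; lengths in m; the calibration is good to about 2 mm. A picture is of the moment at which its call begins: read the wrist's pose just before it. There is no depth.
A pose or a line that the arm cannot do raises MotionError and nothing moves.
- sign_off(): hands the job in, once; it reports no verdict.
Trained networks look in the newest picture that a camera, given by its name, has taken for a name from the list of things; names that differ only in an ending like _2 or _b are one class to them, and where a whole thing is asked for, a point or a joint stands for the part that bears it (a point fixed in the world has none). Each returns a list of dicts, best first, with "score" (0 to 1); they miss things now and then, are a little off and sometimes report something else, mostly with a low value. They report only what shows in the picture. A call takes as long as a camera call.
- spot_in(camera, name): "centre" ([column, row] in pixels, amid what is visible of it).
- silhouettes(camera, name): "mask" (400x640 bool, what is visible of it) and "centre" ([column, row] in pixels, amid what is visible of it).
- tip_of(camera, name): "centre" ([column, row] in pixels: a listed point, or the origin of a listed thing).
The state is a dict: "clock": time; "q": joint angles; "joint_velocities": joint speeds; "tau": joint torques, N m; "position": TCP position; "eef_rot": TCP orientation; "contact_force": force on the tool from outside, world axes, zero at the start; "wrist_torque": the same for the moment, N m; "finger_gap": opening from 0.0 (shut) to 1.0 (fully open).
Only numpy, scipy, OpenCV 4.12 (cv2) and the standard library are available. Lean on these libraries where they do the work, as an engineer would, in place of code of your own. Each camera call takes 0.05 s, during which the arm holds its last target.

## Working session

There is one attempt and no reset: what is moved stays moved. The work goes in short steps, each a Python script; the robot and the scene stay as the last script left them, time stands still between calls to the robot, and variables do not carry over. Pictures are saved under pics/ and viewed, and the job is handed in when it is done.

```bash
mkdir -p pics; ls; cat > snap.py <<'E'
from cell import *
import cv2,numpy as np
def snap(c,n):
    f=grab_frame(c); cv2.imwrite(f'pics/{n}.png',f['img'][:,:,::-1]); return f
E
python3 - <<'E'
from snap import *
for c in ['scene','side']:
    f=snap(c,c+'0'); print(c,f['fx'],f['fy'],f['cx'],f['cy'],f['k1'],np.round(f['cam_to_world'],3).tolist())
    for n in ['antenna_unit','antenna_handle','load_handle']:
        print(n,[(np.round(d['centre'],1).tolist(),round(d['score'],2)) for d in tip_of(c,n)])
s=get_state();print(s['clock'],s['position'],s['eef_rot'],s['contact_force'])
E
```

```text
pics
scene 369.91207650185567 369.91207650185567 321.01743028151947 197.88685059067805 -0.05312507740499441 [[-0.322, 0.761, -0.563, 1.012], [0.947, 0.269, -0.177, 0.042], [0.017, -0.59, -0.807, 0.681], [0.0, 0.0, 0.0, 1.0]]
antenna_unit []
antenna_handle [([270.1, 142.4], 0.76)]
load_handle [([429.4, 188.1], 0.95)]
side 391.01534069725267 391.01534069725267 316.91940049958464 206.19355625243927 -0.0025370714821408907 [[-0.89, -0.248, 0.383, 0.283], [-0.456, 0.52, -0.722, 0.457], [-0.02, -0.817, -0.576, 0.494], [0.0, 0.0, 0.0, 1.0]]
antenna_unit [([323.8, 202.6], 0.6)]
antenna_handle [([402.4, 179.0], 0.68)]
load_handle [([307.5, 295.7], 0.77)]
0.4 [ 0.24849373 -0.490584    0.2311674 ] [-2.67647007e+00  1.64466227e+00  2.74120538e-04] [-0.41486374  0.60731687 -1.10460958]
```

View pics/scene0.png

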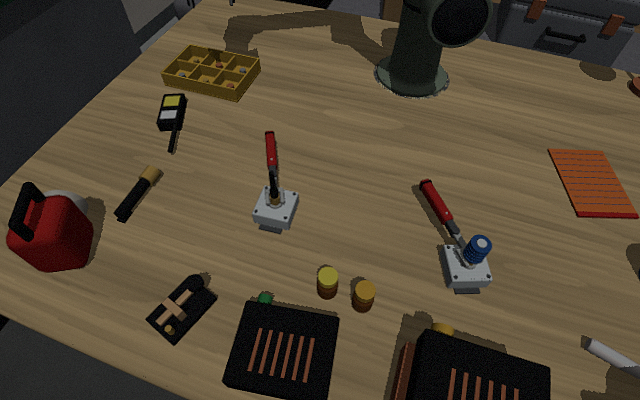

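View pics/side0.png

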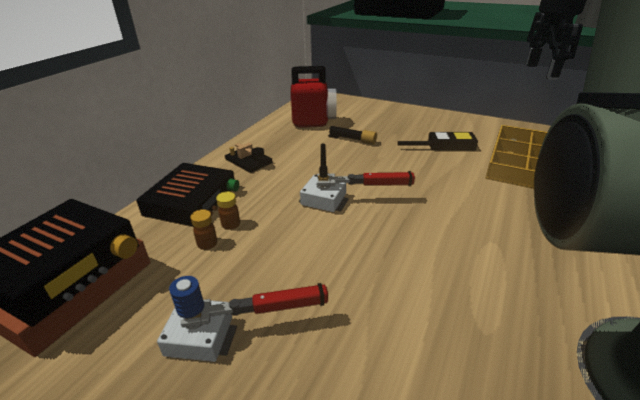

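```bash
cat >> snap.py <<'E'
def ray(f,p,T=None):
    T=np.array(f['cam_to_world']) if T is None else T
    K=np.array([[f['fx'],0,f['cx']],[0,f['fy'],f['cy']],[0,0,1]])
    u=cv2.undistortPoints(np.array([[p]],float),K,np.array([f['k1'],0,0,0.]))[0,0]
    d=T[:3,:3]@np.array([u[0],u[1],1]); return T[:3,3],d
def onz(f,p,z,T=None):
    o,d=ray(f,p,T); return o+d*(z-o[2])/d[2]
E
python3 - <<'E'
from snap import *
fs=snap('scene','s1'); fd=snap('side','d1')
a=cv2.resize(fs['img'][120:240,220:320,::-1],None,fx=4,fy=5,interpolation=2); a=cv2.resize(fs['img'][120:240,220:320,::-1],None,fx=4,fy=4,interpolation=2)
b=cv2.resize(fd['img'][135:225,290:425,::-1],None,fx=5,fy=5,interpolation=2)
cv2.imwrite('pics/ca.png',a);cv2.imwrite('pics/cb.png',b)
for c,f in [('scene',fs),('side',fd)]:
  for n in ['antenna_handle','load_handle']:
    for d in tip_of(c,n)[:2]: print(c,n,onz(f,d['centre'],.055).round(4),d['score'])
  for d in tip_of(c,'antenna_unit')[:1]: print(c,'unit',onz(f,d['centre'],0).round(4))
E
```

```text
scene antenna_handle [ 0.4672 -0.2611  0.055 ] 0.6
scene antenna_handle [ 0.6438 -0.1649  0.055 ] 0.27
scene load_handle [0.4849 0.1131 0.055 ] 0.9
scene unit [ 0.6086 -0.1831  0.    ]
side antenna_handle [ 0.4634 -0.272   0.055 ] 0.92
side load_handle [0.4819 0.1153 0.055 ] 0.89
side unit [ 0.5983 -0.1809  0.    ]
```

View pics/ca.png

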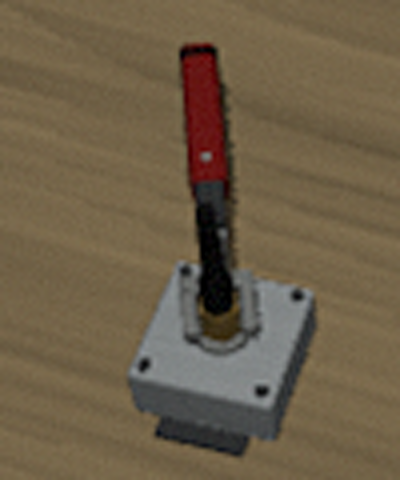

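View pics/cb.png

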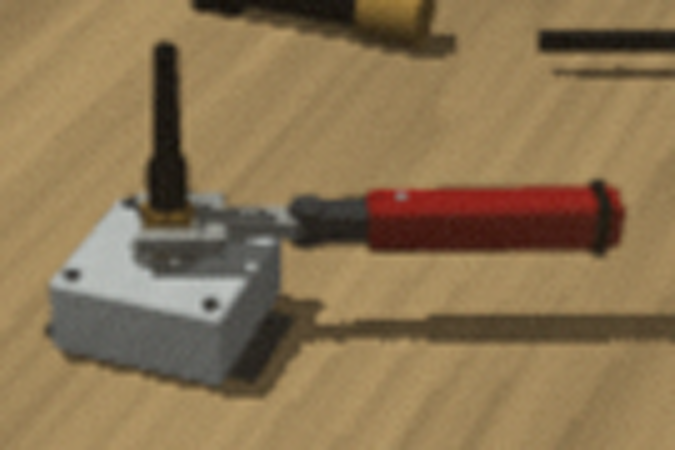

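```bash
python3 - <<'E'
from snap import *
fs=grab_frame('scene'); fd=grab_frame('side')
P=np.array([[185,271],[297,295],[262,391],[144,365]])/4+[220,120]-.4
W=np.array([onz(fs,p,.041) for p in P]);print(W.round(4),W.mean(0).round(4), (W[:,None]-W[None])[0].round(3).tolist())
Q=np.array([[72,274],[210,303],[128,203]])/5+[290,135]-.4
V=np.array([onz(fd,p,.041) for p in Q]);print(V.round(4),((V[1]+V[2])/2).round(4))
# grip ends, butt centre & front centre
for f,pts in [(fs,(np.array([[200,50],[209,180]])/4+[220,120])),(fd,(np.array([[605,217],[369,217]])/5+[290,135]))]:
  for z in (.055,.067): print(z,[onz(f,p,z).round(4).tolist() for p in pts])
E
```

```text
[[ 0.5796 -0.2214  0.041 ]
 [ 0.5745 -0.1579  0.041 ]
 [ 0.6381 -0.1525  0.041 ]
 [ 0.6436 -0.2165  0.041 ]] [ 0.6089 -0.1871  0.041 ] [[0.0, 0.0, 0.0], [0.005, -0.064, 0.0], [-0.058, -0.069, 0.0], [-0.064, -0.005, 0.0]]
[[ 0.6382 -0.1543  0.041 ]
 [ 0.5752 -0.1594  0.041 ]
 [ 0.6438 -0.2175  0.041 ]] [ 0.6095 -0.1884  0.041 ]
0.055 [[0.4327, -0.274, 0.055], [0.5263, -0.2278, 0.055]]
0.067 [[0.4438, -0.268, 0.067], [0.5356, -0.2227, 0.067]]
0.055 [[0.4401, -0.2724, 0.055], [0.5315, -0.2293, 0.055]]
0.067 [[0.4358, -0.2524, 0.067], [0.5247, -0.2106, 0.067]]
```

```bash
cat >> snap.py <<'E'
from scipy.spatial.transform import Rotation as Ro
A=np.array([.609,-.188]); YAW=.083; H0=.0
FL=-1
def u(p): return np.array([np.cos(p),np.sin(p)])
def n(p): return np.array([np.sin(p),-np.cos(p)])
def rot(p):
    x=np.r_[u(p)*FL,0]; z=np.array([0,0,-1.]); return Ro.from_matrix(np.c_[x,np.cross(z,x),z]).as_rotvec()
def pose(nut,click,h,z=.035):
    ps=YAW+np.pi+.5-nut
    c=A+.06*u(ps)+.105*u(ps-click)-h*n(ps-click)
    return np.r_[c,z],rot(ps-click)
def F(): return get_state()['contact_force'].round(2)
E
python3 - <<'E'
from snap import *
import snap
for FL in (1,-1):
    snap.FL=FL
    for a in [(.126,0,.06),(.7,0,.02),(.7,.35,.02)]:
        q=ik(*pose(*a)); print(FL,None if q is None else np.round(q,2))
E
```

```text
1 [-0.7   0.58 -0.35  0.64  0.   -2.73]
1 [-0.56  0.44 -0.62  0.52  0.   -2.01]
1 [-0.48  0.43 -0.64  0.51  0.   -1.59]
-1 [-0.7   0.58 -0.35  0.64  0.    0.41]
-1 [-0.56  0.44 -0.62  0.52 -0.    1.13]
-1 [-0.48  0.43 -0.64  0.51  0.    1.55]
```

```bash
python3 - <<'E'
from snap import *
grab()
p,r=pose(.126,0,.06)
p[2]=.16; movep(p,r)
p[2]=.035; move_l(p,.12); sleep(.2)
print(F(),get_state()['position'].round(4),get_state()['clock'])
snap('side','d2'); snap('scene','s2')
p2,_=pose(.126,0,.0)
f0=F()
hit=move_l(p2,.03,until_force=1.2)
s=get_state();print(hit,s['position'].round(4),(s['contact_force']-f0).round(2),s['clock'],'h',((pose(.126,0,0)[0]-s['position'])[:2]@n(YAW+np.pi+.374)).round(4))
snap('side','d3')
E
```

```text
[ 0.42  0.23 -0.34] [ 0.4878 -0.315   0.0357] 4.225
True [ 0.4704 -0.2807  0.0347] [-0.94  0.04  0.13] 5.55 h 0.022
```

View pics/d3.png

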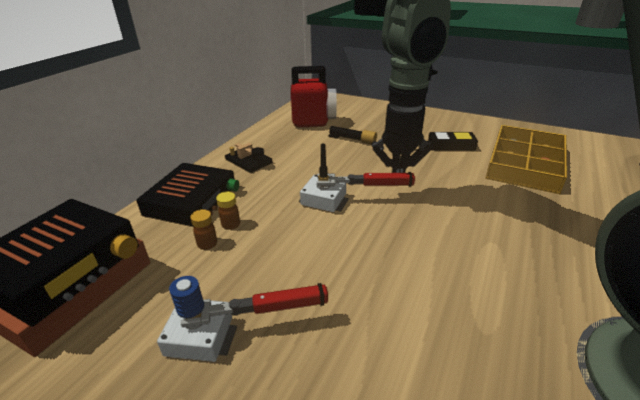

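The image shows the shut fingers just behind the red grip at about (400,170). The contact offset of 22 mm matches the geometry, so I'll swing along the arc.

```bash
python3 - <<'E'
from snap import *
h=.022
for a in list(np.arange(.2,.61,.1))+[.65,.7]:
    p,r=pose(a,0,h); move_l(p,.06,rot=r)
    s=get_state(); ps=YAW+np.pi+.5-a
    print(round(a,2),'Fn',round(float(s['contact_force'][:2]@n(ps)),2),s['contact_force'].round(1),np.round(s['position'][:2]-p[:2],4),round(s['clock'],2))
f=snap('side','d4');b=cv2.resize(f['img'][135:225,290:425,::-1],None,fx=5,fy=5,interpolation=2);cv2.imwrite('pics/cb4.png',b)
E
```

```text
0.2 Fn 0.35 [ 0.   0.4 -0.2] [-0.0001  0.0001] 5.96
0.3 Fn 0.09 [-0.3  0.  -0.4] [ 0.0001 -0.0002] 6.38
0.4 Fn -0.25 [ 0.8 -0.1  0.1] [ 0.0001 -0.0002] 6.81
0.5 Fn 0.8 [-0.4  0.8  0.2] [ 0.0001 -0.0002] 7.23
0.6 Fn 0.22 [ 0.4  0.2 -0.2] [ 0.     -0.0002] 7.66
0.65 Fn -0.1 [-0.5 -0.1  0.1] [ 0.     -0.0001] 7.95
0.7 Fn 0.84 [-0.4  0.9  0.8] [ 0.     -0.0001] 8.24
```

View pics/cb4.png

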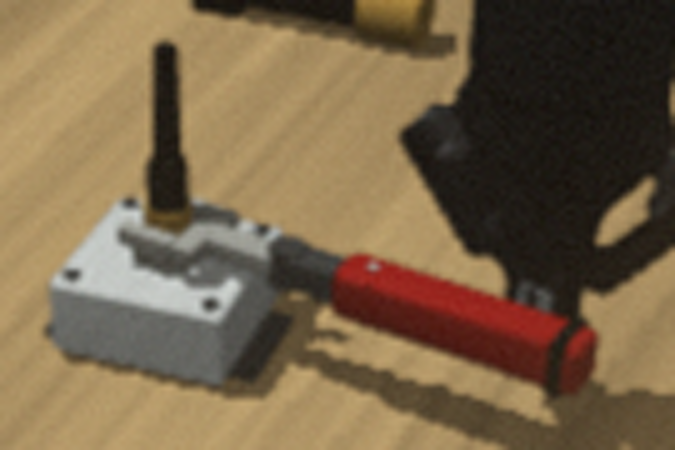

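The wrench has swung towards the robot and the nut is close to seated, with no visible kink yet. I'll fold in steps.

```bash
python3 - <<'E'
from snap import *
h=.022
for c in [.05,.1,.15,.2,.25]:
    p,r=pose(.7,c,h); hit=move_l(p,.04,rot=r)
    s=get_state(); ps=YAW+np.pi+.5-.7-c
    print(c,'Fn',round(float(s['contact_force'][:2]@n(ps)),2),s['contact_force'].round(1),np.round(s['position'][:2]-p[:2],4),round(s['clock'],2))
for c,(y0,y1,x0,x1) in {'side':(135,225,290,425),'scene':(120,240,220,340)}.items():
    f=snap(c,c+'5');cv2.imwrite(f'pics/{c}5c.png',cv2.resize(f['img'][y0:y1,x0:x1,::-1],None,fx=5,fy=5,interpolation=2))
E
```

```text
0.05 Fn -5.02 [-0.1 -5.1 -0.8] [ 0.0001 -0.0015] 8.57
0.1 Fn -5.53 [-1.8 -5.3 -1.1] [ 0.     -0.0015] 8.86
0.15 Fn -6.11 [-1.2 -6.  -0.1] [-0.     -0.0015] 9.14
0.2 Fn -4.91 [-1.3 -4.7 -0.3] [-0.0001 -0.0014] 9.43
0.25 Fn -5.26 [-0.9 -5.3 -0.3] [-0.0001 -0.0014] 9.71
```

View pics/side5c.png

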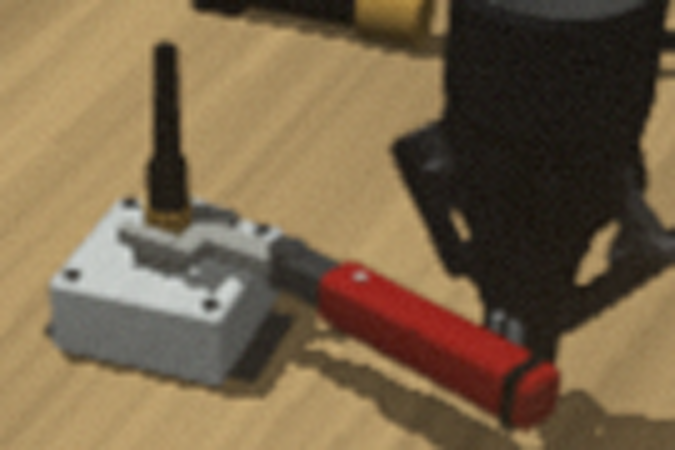

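View pics/scene5c.png

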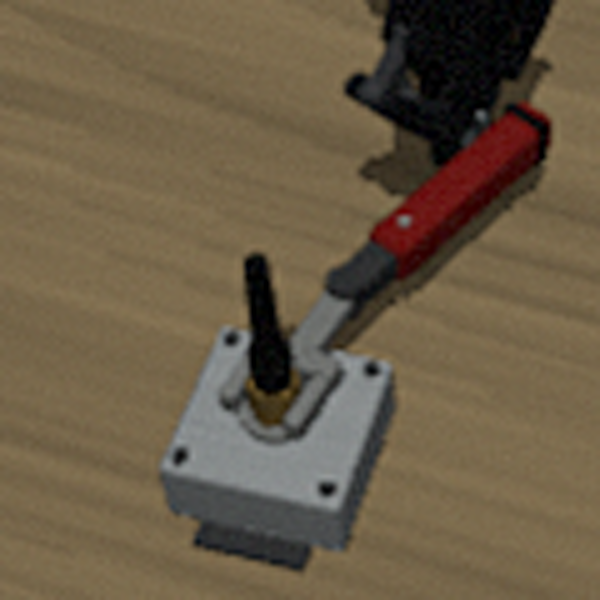

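The kink has started at the joint (scene crop (360,280)), and the force of about 5–6 N shows the nut is seated and the joint is folding. I'll continue to 0.35, back off and check.

```bash
python3 - <<'E'
from snap import *
h=.022
for c in [.3,.35]:
    p,r=pose(.7,c,h); move_l(p,.04,rot=r)
    s=get_state(); print(c,s['contact_force'].round(1),round(s['clock'],2))
p,r=pose(.7,.35,.075); move_l(p,.1)
p[2]=.2; move_l(p,.15)
# retreat toward -y
p[1]-=.12; move_l(p,.2); sleep(.3)
print(F(),get_state()['clock'])
R={}
for c,(y0,y1,x0,x1) in {'side':(135,225,290,425),'scene':(120,240,220,340)}.items():
    f=snap(c,c+'6');cv2.imwrite(f'pics/{c}6c.png',cv2.resize(f['img'][y0:y1,x0:x1,::-1],None,fx=5,fy=5,interpolation=2))
    for k in ['antenna_handle','load_handle']:
        for d in tip_of(c,k)[:1]: print(c,k,onz(f,d['centre'],.055).round(4),round(d['score'],2))
print('expected',pose(.7,.35,0)[0])
E
```

```text
0.3 [-1.6 -5.9 -0.7] 10.09
0.35 [-1.2 -6.   0.1] 10.38
[ 0.27 -0.41 -0.04] 13.3583
side antenna_handle [ 0.4578 -0.1399  0.055 ] 0.64
side load_handle [0.487  0.1141 0.055 ] 0.63
scene antenna_handle [ 0.4665 -0.1318  0.055 ] 0.79
scene load_handle [0.4776 0.1217 0.055 ] 0.62
expected [ 0.45565329 -0.133724    0.035     ]
```

View pics/side6c.png

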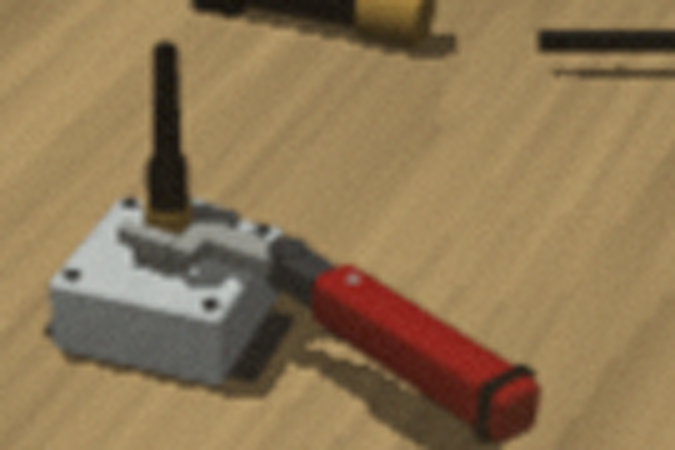

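View pics/scene6c.png

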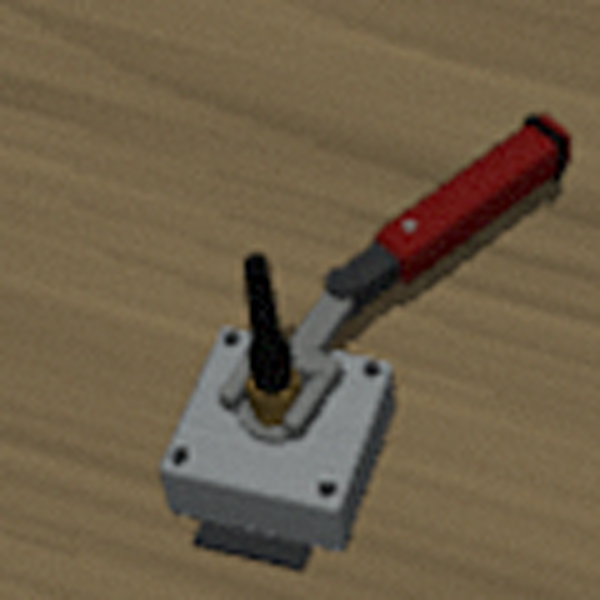

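```bash
python3 - <<'E'
from snap import *
fs=grab_frame('scene'); fd=grab_frame('side')
S=YAW+np.pi-.2
for f,b,fr in [(fs,np.array([548,142])/5+[220,120],np.array([392,258])/5+[220,120]),(fd,np.array([512,402])/5+[290,135],np.array([325,290])/5+[290,135])]:
    B,C=onz(f,b,.055)[:2],onz(f,fr,.055)[:2]; piv=A+.06*u(S)
    g=lambda v:(S-np.arctan2(v[1],v[0])+np.pi)%(2*np.pi)-np.pi
    print(B,C,'click B-piv',g(B-piv),'B-C',g(B-C))
# shank screws: shank line in scene (270,400)->(345,285)
E
```

```text
[ 0.43457688 -0.12268165] [ 0.52476839 -0.16584923] click B-piv 0.35288193703878523 B-C 0.32939884618542825
[ 0.43394041 -0.12737478] [ 0.52652553 -0.16812771] click B-piv 0.31774322715031733 B-C 0.29764687422163405
```

Both views put the kink at about 0.30–0.35 rad, so I'm handing the job in.

```bash
python3 - <<'E'
from snap import *
print(F(),get_state()['clock']); sign_off()
E
```

```text
[-0.36  0.75 -0.95] 13.7583
the job is handed in; nothing more can be done
```

I swung the antenna's wrench clockwise with shut fingers until the nut was seated, then folded its handle on to a planned kink of 0.35 rad. I then backed off clear and handed the job in at about 13.8 s; no verdict is reported.

- **Nut seated:** the push force only rose, to about 5–6 N, once I passed the planned seated angle of 0.70. It then stayed level while the joint folded. That is lower than the stated 8 N, and I could not see the roughly 2 N of nut friction in the readings taken at each stop.
- **Break joint:** after letting go, both cameras put the kink at about 0.30–0.35 rad, inside the 0.15–0.55 range. These figures assume the nut is at exactly 0.70. I did not measure the nut's own angle separately.
- **Other wrench:** I never went near the dummy load's wrench. The detector's position for its handle before and after agreed within about 5 mm in the side view and 11 mm in the scene view, which I take as detector noise.
- **Robot clear:** the last force reading was about zero.

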